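# Raise the fixture's gate arm and slide the module home

## Task

Push the test fixture's counterweighted gate arm up past its balance point, steadily and without flinging it, so that it leans back and stays raised on its own. Then push the metal-cased module along the fixture's channel until it sits fully home against the back stop; it only slides, it is never lifted, and the other things on the bench are left alone.

Things in the scene. Friction and masses are not known exactly. Their poses are not given: they have to be found in the camera images.
- fixture: Fixed aluminium deck 130 (x) x 400 (y) x 12 mm, origin at the centre of its underside. y runs along the channel from the hinge end (-y) to the open end (+y). Rails: inner faces x = +-34 mm, tops 22 mm over the bench, y -80 to 195. Back stop: face at y = -75, top 36 mm over the bench. Hinge cheeks: y -160 to -100, x +-32 to +-42, 110 mm high.
- hinge (a point): Point on the gate arm's hinge axis midway between the cheeks: fixture frame (0, -130, 95) mm. The axis is parallel to the fixture's x axis. Site axes parallel to the fixture's.
- gate (a joint): Gate arm angle, rad: 0 = lowered (arm slopes up at 25 degrees from the hinge towards fixture +y), grows as it rises, upright at 1.13. Let go below about 0.9 it falls shut; beyond about 1.1 its weight carries it to its stop at 1.62, leaning back 28 degrees past upright, where it stays. Lightly damped; needs about 1 to 3 N at the push bar, level, towards the hinge.
- push_bar (a point): Middle of the black round push bar on the arm's free end: 18 mm diameter, 80 mm long, parallel to fixture x, 230 mm from the hinge axis. Lowered: fixture (0, 78, 192) mm; it moves on a circle about the hinge. Push it from its +y side towards the hinge, following upwards, or push it up from below. The arm is a flat bar 18 mm wide, 12 mm thick.
- gate_pad (a point): Middle of the foot of the gate plate that hangs from the arm 165 mm from the hinge. Lowered: fixture (0, 20, 20) mm, 8 mm above the deck. Plate 40 mm wide, 5 mm thick, rubber pad 46 x 12 mm at its foot; lowered, it bars the channel to the module. Raised on its stop, it sticks out towards +y to fixture (0, -62, 248) mm.
- module: Loose metal-cased module 60 (x) x 100 (y) x 30 mm, about 0.3 kg, origin at the centre of its underside. It lies on the deck in the channel on the open (+y) side of the gate plate, its y axis along the fixture's. Home: its -y end touches the back stop, origin at fixture y = -25 mm, outer end at y = +25 mm.
- multimeter: Bystander: orange handheld multimeter 85 x 175 x 45 mm lying on the bench, origin at the centre of its underside.
- tape_roll: Bystander: yellow roll of tape lying flat, 84 mm diameter, 24 mm high, origin at the centre of its underside.
- screwdriver: Bystander: screwdriver lying on the bench along its own x axis, handle towards -x, no thicker than 40 mm; origin on the bench under its length.

How it is judged (in metres and radians):
On the way, in this order (a step that is already met when the one before it is completed fails the run):
1. the gate arm is past its balance point, back on its stop, with nothing holding it (value of joint gate above 1.5 rad and contact force between the fingers and fixture below 0.2 N), for 0.2 s.
2. the module is home against the back stop (y of module in the frame of fixture below -0.022 m), for 0.2 s.
At the end, for the whole second after the job is handed in: The gate arm rests raised (joint above 1.5 rad, still) with nothing holding it; the module lies at rest flat on the deck in the channel within 3 mm of the back stop, square to it within 0.08 rad (value of joint gate above 1.5 rad and velocity of joint gate between -0.1 and 0.1 rad/s and y of module in the frame of fixture between -0.03 and -0.022 m and x of module in the frame of fixture between -0.007 and 0.007 m and z of module in the frame of fixture below 0.015 m and angle between the y axis of module and the y axis of fixture, either way round below 0.08 rad and linear speed of module below 0.01 m/s); the robot touches nothing.
It fails at once if the module is lifted off the deck by more than 10 mm (z of module in the frame of fixture above 0.022 m).
It fails at once if the module is tipped (angle between module's own z axis and vertical above 0.3 rad).
It fails at once if the gate arm is flung (faster than 3.5 rad/s) (velocity of joint gate above 3.5 rad/s).
It fails at once if the multimeter, tape roll or screwdriver is disturbed by more than 20 mm (distance of any of multimeter, tape_roll, screwdriver from where it was at the start of the episode above 0.02 m).
It also fails if it takes over 58 s, if anything falls off the work surface, if the arm or the gripper's body presses on something with over 40 N, if the wrist force passes 120 N, or if a joint passes its speed limit or range.

## Robot

A 6-joint arm with a two-finger parallel gripper is mounted at the origin on the work surface. World frame = base frame: x ahead of the robot, y to its left, z up, the work surface at z = 0. Lengths are in mm, angles in degrees, forces in N, time in s.
With the tool pointing down it reaches from about 300 to 750 mm from the base axis. Payload 8.5 kg.
Tool frame: the origin (TCP) lies at the very end of the fingers, on their centre line; the grasp point (between the pads) lies 19 mm behind it (manip.grasp_offset is the distance from the TCP to the grasp point, in mm); z points along the fingers, x is the direction in which the jaws open and shut, and the axes are right-handed (so a half turn about z gives the same grasp; the last joint's range is limited). The gripper opens to 88 mm and grips with 3 to 60 N. Pads are 18 mm wide; open, the fingers measure 123 mm over their backs; the gripper's body (75 mm by 187 mm) begins 45 mm behind the grasp point.
Start: joints at [55.273, 21.807, 74.336, -0, 83.858, -12.336], TCP at [209.5, 508.517, 238.748] pointing down, gripper open.
Joint ranges: [-178.18, 178.18], [-50.72, 133.34], [12.68, 142.11], [-81.47, 261.47], [9.98, 163.14], [-165.26, 165.26]. Speed limits (degrees/s): [136.94, 136.94, 180, 180, 180, 180].

## Interface

Orientations are given as [roll, pitch, yaw] about the fixed x, y, z axes, in that order (R = Rz(yaw) Ry(pitch) Rx(roll)).
In Python, from workcell import manip gives the robot as it stands.
- The arm moves only by the shell command python3 -m inch 'ROWS' [OPENING]. ROWS is JSON, a list of rows, each a list of 2 entries, a list of its own where there are three numbers: the shift along the tool's x, y, z in cm, then the turn about the tool's z in rad. In form: [[[dx, dy, dz], roll], ...]. A call has 1 to 10 rows; each row shifts and turns the commanded pose from where the row before left it, along the tool's axes as they then stand; what a row does not reach is not made up. A row lasts 1/8 s, in which the tool goes at most 62.5 mm and 10.7 degrees, less where a joint would pass 70% of its speed; a pose out of reach is approached as far as the arm can. A call with a gripper value outside its range is refused whole. OPENING is the finger opening in cm, from 0 to 8.81, set as the call begins (- or left out, the last holds). The fingers move at their own pace and stop on an object; the grip force is fixed at half the most. Time passes only in rows, so rows that do not move let the fingers close. It gives the time, the measured TCP pose, the force and the opening at its end, in the units of the state.
- manip.sense(): the state, without advancing time (a new reading comes with each control period).
- manip.get_image(name): name is "scene" or "top" or "wrist"; returns a dict with "color" (400x640x3 uint8, red, green, blue), "fx", "fy", "cx", "cy" (pixels), "origin" and "rotation" of the camera in the world. Camera axes: x right, y up, looking along -z (the intrinsics and any distortion apply to the point x, -y, -z); pixel columns grow to the right and rows downward; lengths in mm; the calibration is good to about 2 mm. A picture is of the moment at which its call begins. There is no depth.
- manip.hand_in(): hands the job in, once; it reports no verdict.
The state is a dict: "time": time; "q": joint angles; "joint_velocities": joint speeds; "joint_torque": joint torques, N m; "ee_pos": TCP position; "tool_rot": TCP orientation; "ft_force": force on the tool from outside, world axes, zero at the start; "torque": the same for the moment, N m; "gripper_width": finger opening in mm.
Only numpy, scipy, OpenCV 4.12 (cv2) and the standard library are available. Lean on these libraries where they do the work, as an engineer would, in place of code of your own. Each camera call takes 0.05 s, during which the arm holds its last target.

## Working session

There is one attempt and no reset: what is moved stays moved. The work goes in short steps, Python scripts to look and compute and a shell command to move; the robot and the scene stay as the last step left them, time stands still between calls to the robot, and variables do not carry over. Pictures are saved under pics/ and viewed, and the job is handed in when it is done.

```bash
ls; mkdir -p pics
cat > h.py <<'E'
import numpy as np,cv2
from workcell import manip
def snap(n,f):
    d=manip.get_image(n); cv2.imwrite('pics/'+f,cv2.cvtColor(d['color'],cv2.COLOR_RGB2BGR)); 
    import pickle; pickle.dump(d,open('pics/'+f+'.pkl','wb')); return d
def ray(d,u,v):
    K=np.array([[d['fx'],0,d['cx']],[0,d['fy'],d['cy']],[0,0,1.]])
    dist=d.get('distortion',None)
    p=cv2.undistortPoints(np.array([[[u,v]]],float),K,None if dist is None else np.array(dist,float))[0,0]
    r=np.array(d['rotation'])@np.array([p[0],-p[1],-1.]); return np.array(d['origin'],float),r
def onz(d,u,v,z):
    o,r=ray(d,u,v); return o+r*(z-o[2])/r[2]
E
python3 - <<'E'
from h import *
for n in ['scene','top','wrist']:
    d=snap(n,n+'0.png'); print(n,{k:np.round(v,3).tolist() if k!='name' else v for k,v in d.items() if k!='color'})
print(manip.sense())
E
```

```text
pics
scene {'fx': 392.162, 'fy': 392.162, 'cx': 321.258, 'cy': 198.84, 'origin': [1143.73, -223.846, 580.45], 'rotation': [52.53, 0.424, 76.571]}
top {'fx': 501.404, 'fy': 501.404, 'cx': 313.479, 'cy': 198.459, 'origin': [410.795, -86.008, 974.304], 'rotation': [10.513, 1.868, -91.648]}
wrist {'fx': 317.738, 'fy': 317.738, 'cx': 319.929, 'cy': 199.573, 'origin': [143.427, 535.016, 384.316], 'rotation': [-16.181, 0.076, 67.621]}
{'time': 0.15, 'q': array([ 5.52734540e+01,  2.18304896e+01,  7.43689693e+01,  1.58158856e-04,
        8.38589356e+01, -1.23335828e+01]), 'joint_velocities': array([-0.0781202 , -0.18366852, -0.19491936, -0.04947733,  0.02428737,
        0.06691753]), 'joint_torque': array([ 2.15492750e-03, -4.38081729e+01, -2.24617535e+01,  7.13695236e-02,
        3.43234604e-02, -1.03361240e-04]), 'ee_pos': array([209.39178414, 508.36544081, 238.32911948]), 'tool_rot': array([-1.79987373e+02,  5.70132771e-02,  6.76070261e+01]), 'ft_force': array([-0.31128443, -0.01692816, -0.33623705]), 'torque': array([-0.00458579, -0.02156274, -0.03714353]), 'gripper_width': 87.9833771447402}
```

```bash
python3 - <<'E'
s=open('h.py').read()
s=s.replace("r=np.array(d['rotation'])@","r=Rm(d['rotation'])@").replace("def snap","from scipy.spatial.transform import Rotation as Ro\ndef Rm(e): return Ro.from_euler('xyz',e,degrees=True).as_matrix()\ndef snap",1)
open('h.py','w').write(s)
E
python3 -c "
from h import *
import pickle
for n in ['scene','top']:
    d=pickle.load(open('pics/%s0.png.pkl'%n,'rb')); print(d.keys(), ray(d,320,200))"
```

```text
dict_keys(['color', 'fx', 'fy', 'cx', 'cy', 'origin', 'rotation']) (array([1143.73008109, -223.84592801,  580.45041379]), array([-0.77201538,  0.17638221, -0.61065588]))
dict_keys(['color', 'fx', 'fy', 'cx', 'cy', 'origin', 'rotation']) (array([410.79507473, -86.00830606, 974.30404197]), array([ 0.17991164,  0.01389726, -0.98367539]))
```

View pics/scene0.png

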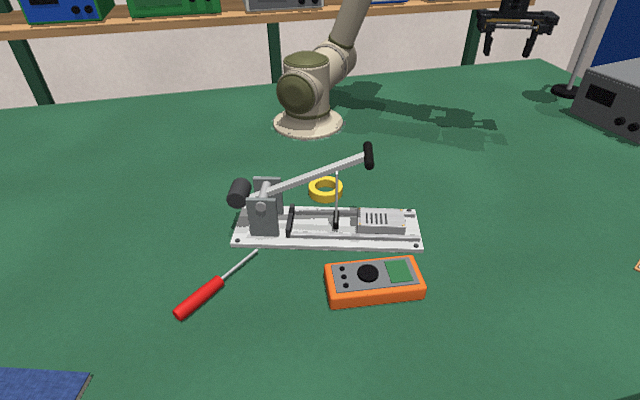

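View pics/top0.png

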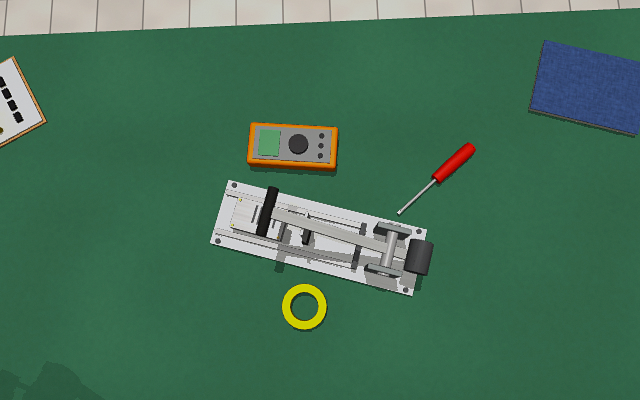

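View pics/wrist0.png

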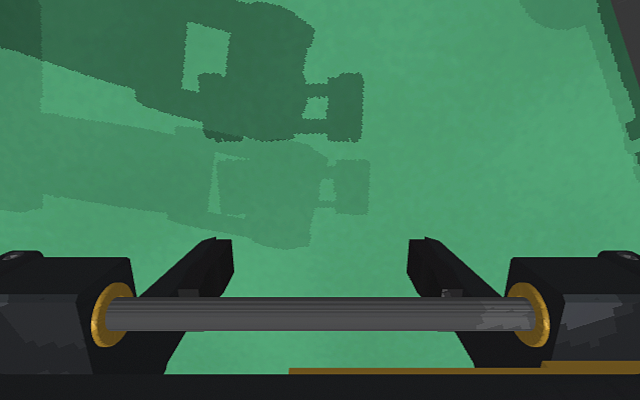

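Top view: the white deck spans about (228,181) to (412,295). The hinge end is right-low with the counterweight at (418,257), and the open end is left. The black push bar is at (267,212) and the module sits beneath it near (245,215). Tape is at (304,307), the multimeter at (293,146) and the screwdriver at (437,180). The scene view agrees. Next I measure the deck corners and the bar.

Run:
```python
from h import *
import pickle
d=pickle.load(open('pics/top0.png.pkl','rb'))
im=d['color']; hsv=cv2.cvtColor(im,cv2.COLOR_RGB2HSV)
m=((hsv[...,1]<50)&(hsv[...,2]>90)).astype(np.uint8)
m[:120]=0; m[:,:200]=0; m[:,480:]=0; m[310:]=0; 
n,l,st,c=cv2.connectedComponentsWithStats(m); print(st[1:][st[1:,4]>300])
cv2.imwrite('pics/m.png',m*255)
b=im[170:310,200:450]; cv2.imwrite('pics/topz.png',cv2.cvtColor(cv2.resize(b,None,fx=3.2,fy=3.2,interpolation=cv2.INTER_CUBIC),cv2.COLOR_RGB2BGR))
s=pickle.load(open('pics/scene0.png.pkl','rb'))['color'][135:255,215:435]
cv2.imwrite('pics/scz.png',cv2.cvtColor(cv2.resize(s,None,fx=3.6,fy=3.6,interpolation=cv2.INTER_CUBIC),cv2.COLOR_RGB2BGR))
```

```text
[[  253   126    79    37  1531]
 [  210   180   217   116 11792]]
```

View pics/topz.png

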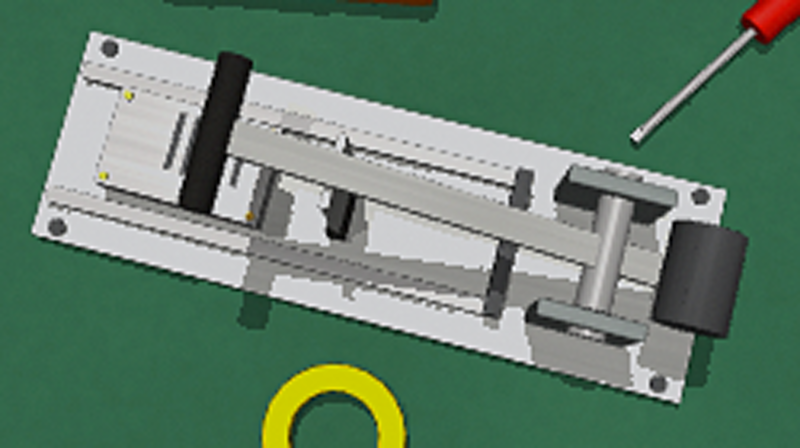

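View pics/scz.png

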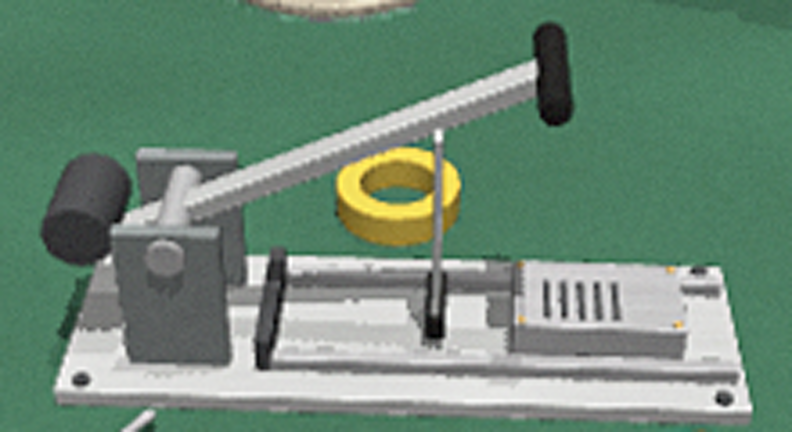

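Zoomed top view: deck-top corners at (93,32), (33,236), (680,403) and (726,188). The push bar runs from (235,56) to (195,208). The module has yellow corner dots at (128,97), (103,176) and (249,216).

```bash
cat > geo.py <<'E'
from h import *
import pickle
d=pickle.load(open('pics/top0.png.pkl','rb'))
Z=lambda p,z:onz(d,200+(p[0]+.5)/3.2-.5,170+(p[1]+.5)/3.2-.5,z)
C=np.array([Z(p,12) for p in [(93,32),(33,236),(680,403),(726,188)]])
mid=C.mean(0); ey=(C[0]+C[1]-C[2]-C[3])[:2]; ey/=np.linalg.norm(ey)
ex=np.array([ey[1],-ey[0]])
F0=mid[:2]; F=np.column_stack([ex,ey])
def tow(p): p=np.array(p,float); return np.r_[F0+F@p[:2],p[2]]
def tof(w): return np.r_[F.T@(np.array(w[:2])-F0),w[2]]
YAW=np.degrees(np.arctan2(ex[1],ex[0]))
E
python3 - <<'E'
from geo import *
print(C.round(1),[np.linalg.norm(C[i]-C[i-1]).round(1) for i in range(4)]); print('F0',F0,'yaw',YAW,ey)
for p in [(128,97),(103,176),(249,216)]: print('mod',tof(Z(p,42)).round(1))
for p in [(235,56),(195,208)]: print('bar',tof(Z(p,197)).round(1))
for n,p in dict(bar=(0,78,192),hinge=(0,-130,95),barup=(0,-238,298),modend=(0,150,42),openend=(0,200,12)).items(): print(n,tow(p).round(1))
s=pickle.load(open('pics/scene0.png.pkl','rb'))
q=lambda p,z:onz(s,215+(p[0]+.5)/3.6-.5,135+(p[1]+.5)/3.6-.5,z)
for p in [(750,405),(57,400)]: print('scene deck corner',tof(q(p,12)).round(1))
print('scene bar end',tof(q((551,35),192)).round(1),tof(q((560,112),192)).round(1))
for p in [(517,265),(672,268),(680,325),(520,320)]: print('mod',tof(q(p,42)).round(1))
for p in [(250,123),(338,126),(335,170),(247,168)]: print('meter',tof(onz(d,*p,45)).round(1), onz(d,*p,45).round(1))
print('tape',tof(onz(d,304,307,24)))
E
```

```text
[[ 633.9  106.8   12. ]
 [ 508.9  143.    12. ]
 [ 398.9 -239.3   12. ]
 [ 524.4 -274.9   12. ]] [np.float64(397.0), np.float64(130.2), np.float64(397.8), np.float64(130.5)]
F0 [516.51461029 -66.11179471] yaw -16.03954953539473 [0.27630082 0.9610712 ]
mod [ 27.1 159.6  42. ]
mod [-22. 161.  42.]
mod [-23.6  71.2  42. ]
bar [ 39.5  78.9 197. ]
bar [-38.4  78.  197. ]
bar [538.1   8.9 192. ]
hinge [ 480.6 -191.1   95. ]
barup [ 450.8 -294.8  298. ]
modend [558.  78.  42.]
openend [571.8 126.1  12. ]
scene deck corner [ 60.6 199.3  12. ]
scene deck corner [  71.6 -196.5   12. ]
scene bar end [-40.7  79.8 192. ] [ 37.8  80.6 192. ]
mod [-24.3  68.1  42. ]
mod [-24.8 161.6  42. ]
mod [ 27.4 160.1  42. ]
mod [26.4 68.3 42. ]
meter [178.3 181.1  45. ] [737.9  58.7  45. ]
meter [213.1  13.3  45. ] [ 725.  -112.2   45. ]
meter [126.8  -2.2  45. ] [ 637.8 -103.2   45. ]
meter [ 90.1 162.3  45. ] [647.9  65.   45. ]
tape [-135.55741471   -8.29529613   24.        ]
```

Deck pose is consistent in both views: yaw −16°, and the bar lands within 2 mm of the expected (0,78,192). With tool yaw at −16°, tool x is fixture x, tool y is fixture −y, and the wrist camera stays on the open side. First I turn the hand and close the fingers.

```bash
python3 -m inch '[[[0,0,0],0.146],[[0,0,0],0.146],[[0,0,0],0.146],[[0,0,0],0.146],[[0,0,0],0.146],[[0,0,0],0.146],[[0,0,0],0.146],[[0,0,0],0.146],[[0,0,0],0.146],[[0,0,0],0.146]]' 0
cat > st.py <<'E'
from geo import *
s=manip.sense()
print('t',round(s['time'],2),'fix',tof(s['ee_pos']).round(1),'rot',s['tool_rot'].round(2),'yaw err',round(s['tool_rot'][2]-YAW,2),'F(fix)',(F.T@s['ft_force'][:2]).round(2),s['ft_force'][2].round(2),'w',s['gripper_width'].round(1),'q',s['q'].round(0))
E
python3 st.py
```

```text
time: 1.4
ee_pos: [209.4, 508.4, 238.5]
tool_rot: [180.0, 0.0, -16.3]
ft_force: [0.1, 0.2, -0.7]
gripper_width: 0.1Traceback (most recent call last):
  File "st.py", line 3, in <module>
    print('t',round(s['time'],2),'fix',tof(s['ee_pos']).round(1),'rot',s['tool_rot'].round(2),'yaw err',round(s['tool_rot'][2]-YAW,2),'F(fix)',(F.T@s['ft_force'][:2]).round(2),s['ft_force'][2].round(2),'w',s['gripper_width'].round(1),'q',s['q'].round(0))
                                                                                                                                                                                                              ^^^^^^^^^^^^^^^^^^^^^^^^
AttributeError: 'float' object has no attribute 'round'
```

```bash
sed -i "s/s\['gripper_width'\].round(1)/round(float(s['gripper_width']),1)/" st.py
python3 -m inch '[[[3,2.4,0],0],[[4,3,0],0],[[4,3,0],0],[[4,3,0],0],[[4,3,0],0],[[4,3,0],0],[[4,3,0],0],[[4,3,0],0],[[4,3,0],0],[[4,3,0],0]]'; python3 st.py
```

```text
time: 2.65
ee_pos: [503.8, 116.7, 238.6]
tool_rot: [180.0, 0.0, -16.1]
ft_force: [0.2, 0.5, 0.4]
gripper_width: 0.5
t 2.65 fix [-62.7 172.2 238.6] rot [ 1.800e+02  2.000e-02 -1.605e+01] yaw err -0.01 F(fix) [0.03 0.58] 0.42 w 0.5 q [-0. 19. 79.  0. 82. 16.]
```

```bash
python3 -m inch '[[[2.1,1.2,0],0],[[2.1,1.2,1],0],[[2.1,1.2,2],0],[[0,1,2],0],[[0,0,1.6],0],[[0,0,0],0],[[0,0,0],0]]'; python3 st.py
python3 - <<'E'
from h import *
d=snap('scene','s1.png'); snap('top','t1.png')
cv2.imwrite('pics/s1z.png',cv2.resize(cv2.imread('pics/s1.png')[60:280,200:460],None,fx=2.7,fy=2.7))
E
```

```text
time: 3.52
ee_pos: [551.1, 57.0, 173.1]
tool_rot: [-180.0, -0.0, -16.0]
ft_force: [-0.1, 0.1, 0.7]
gripper_width: 0.6
t 3.52 fix [ -0.8 127.9 173.1] rot [-1.7999e+02 -3.0000e-02 -1.5990e+01] yaw err 0.04 F(fix) [-0.16  0.03] 0.74 w 0.6 q [-6. 25. 80.  0. 75. 10.]
```

View pics/s1z.png

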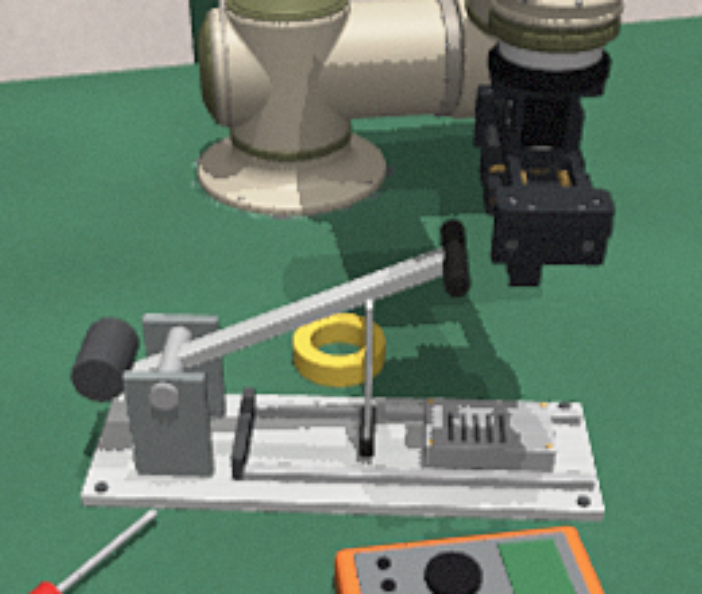

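The closed fingers hang just to the +y side of the bar, clear of it and of the module. Now I work out the arc in tool units.

```bash
python3 - <<'E'
import numpy as np
ph=np.arange(0,1.26,.065); th=np.radians(25)+ph
y=-130+230*np.cos(th); z=95+230*np.sin(th)
print(len(ph))
for a,b,c in zip(ph[1:],-np.diff(y)/10,-np.diff(z)/10): print(round(a,3),round(b,2),round(c,2))
E
python3 -m inch '[[[0.05,1.5,0],0],[[0,1,0],0],[[0,0.4,0],0],[[0,0,0],0]]'; python3 st.py
```

```text
20
0.065 0.68 -1.33
0.13 0.76 -1.29
0.195 0.84 -1.23
0.26 0.92 -1.18
0.325 1.0 -1.12
0.39 1.07 -1.05
0.455 1.13 -0.98
0.52 1.19 -0.9
0.585 1.25 -0.82
0.65 1.3 -0.74
0.715 1.34 -0.65
0.78 1.38 -0.56
0.845 1.42 -0.47
0.91 1.45 -0.38
0.975 1.47 -0.29
1.04 1.48 -0.19
1.105 1.49 -0.09
1.17 1.49 0.0
1.235 1.49 0.1
time: 4.12
ee_pos: [543.4, 28.3, 173.0]
tool_rot: [-180.0, -0.0, -16.1]
ft_force: [0.6, 0.2, -0.4]
gripper_width: 0.2
t 4.12 fix [ -0.3  98.2 173. ] rot [-1.7997e+02 -2.0000e-02 -1.6080e+01] yaw err -0.04 F(fix) [0.53 0.41] -0.4 w 0.2 q [-10.  24.  82.   0.  74.   7.]
```

```bash
python3 -m inch '[[[0,0.4,0],0],[[0,0.7,-1.3],0],[[0,0.8,-1.3],0],[[0,0.85,-1.2],0],[[0,0.9,-1.2],0],[[0,1,-1.1],0]]'; python3 st.py
python3 - <<'E'
from h import *
d=snap('scene','s2.png')
cv2.imwrite('pics/s2z.png',cv2.resize(cv2.imread('pics/s2.png')[60:280,200:460],None,fx=2.7,fy=2.7))
E
```

```text
time: 4.88
ee_pos: [531.7, -13.1, 236.8]
tool_rot: [-179.6, -0.3, -15.9]
ft_force: [2.4, 6.9, 5.4]
gripper_width: 0.5
t 4.88 fix [-1.000e-01  5.510e+01  2.368e+02] rot [-179.62   -0.3   -15.89] yaw err 0.15 F(fix) [0.43 7.33] 5.37 w 0.5 q [-14.  20.  78.   0.  82.   1.]
```

View pics/s2z.png

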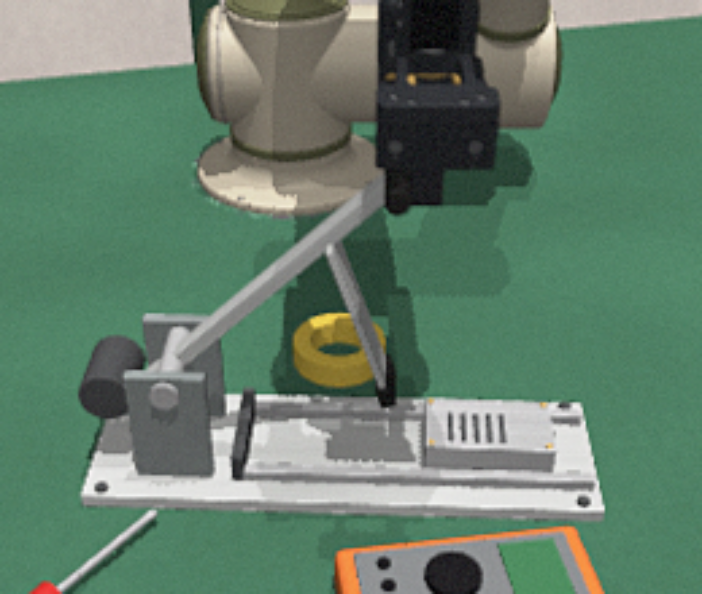

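The gate is about 0.3 rad up, the finger is on the bar at (395,185), and the plate foot is swinging clear above the module. I continue along the arc.

```bash
python3 -m inch '[[[0,1.05,-1.05],0],[[0,1.1,-1],0],[[0,1.2,-0.9],0],[[0,1.25,-0.8],0],[[0,1.3,-0.75],0],[[0,1.35,-0.65],0],[[0,1.4,-0.55],0],[[0,1.4,-0.45],0]]'; python3 st.py
python3 - <<'E'
from h import *
d=snap('scene','s3.png')
cv2.imwrite('pics/s3z.png',cv2.resize(cv2.imread('pics/s3.png')[40:280,180:460],None,fx=2.4,fy=2.4))
E
```

```text
time: 5.92
ee_pos: [502.4, -113.7, 295.5]
tool_rot: [180.0, 0.0, -16.0]
ft_force: [0.0, -0.0, -0.2]
gripper_width: 0.3
t 5.92 fix [ -0.4 -49.6 295.5] rot [179.99   0.   -16.05] yaw err -0.01 F(fix) [ 0.06 -0.02] -0.19 w 0.3 q [-26.  16.  73.  -0.  90. -10.]
```

View pics/s3z.png

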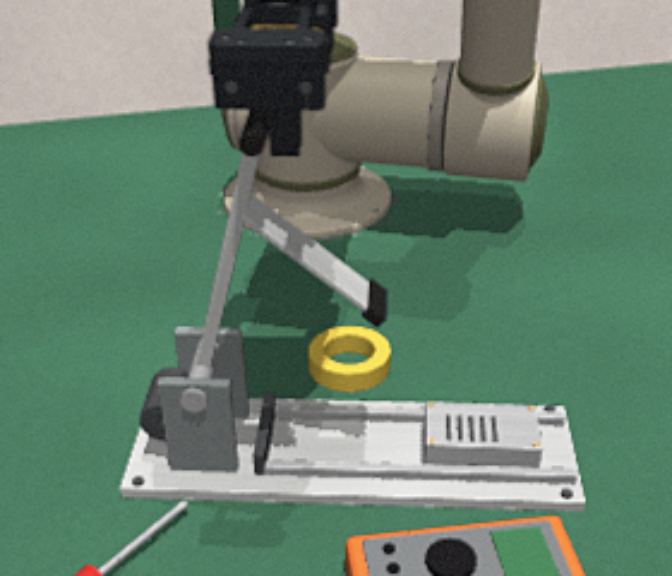

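The gate is about 0.9 rad up and coasting just ahead of the fingers. I keep following without delay.

```bash
python3 -m inch '[[[0,1.5,-0.4],0],[[0,1.5,-0.3],0],[[0,1.5,-0.2],0],[[0,1.5,-0.1],0],[[0,1.5,0],0],[[0,1.5,0.1],0],[[0,1.5,0.2],0]]'; python3 st.py
python3 - <<'E'
from h import *
d=snap('scene','s4.png')
cv2.imwrite('pics/s4z.png',cv2.resize(cv2.imread('pics/s4.png')[40:280,180:460],None,fx=2.4,fy=2.4))
E
```

```text
time: 6.85
ee_pos: [473.4, -214.6, 302.1]
tool_rot: [-180.0, 0.0, -16.0]
ft_force: [0.0, -0.1, -0.3]
gripper_width: 0.3
t 6.85 fix [  -0.4 -154.6  302.1] rot [-180.      0.    -16.05] yaw err -0.01 F(fix) [ 0.08 -0.12] -0.29 w 0.3 q [-37.  17.  72.  -0.  92. -21.]
```

View pics/s4z.png

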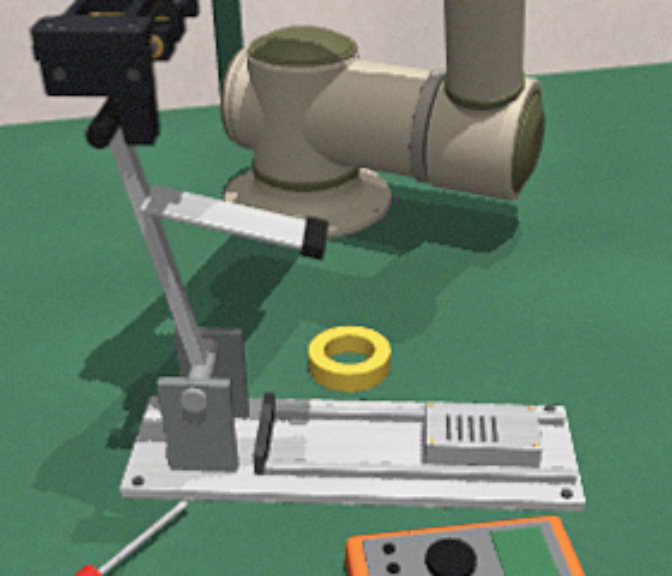

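The arm leans past upright and is clear of the fingers, with force about zero. I back off slightly, let it settle, and look.

```bash
python3 -m inch '[[[0,0,0],0],[[0,-1,0],0],[[0,-2,0],0],[[0,-2,-0.5],0],[[0,0,0],0],[[0,0,0],0],[[0,0,0],0],[[0,0,0],0]]'; python3 st.py
python3 - <<'E'
from h import *
d=snap('scene','s5.png')
cv2.imwrite('pics/s5z.png',cv2.resize(cv2.imread('pics/s5.png')[40:280,180:460],None,fx=2.4,fy=2.4))
E
```

```text
time: 7.9
ee_pos: [487.4, -166.0, 307.1]
tool_rot: [-180.0, 0.0, -16.1]
ft_force: [0.4, 0.2, 0.5]
gripper_width: 0.3
t 7.9 fix [  -0.4 -104.   307.1] rot [-1.800e+02  2.000e-02 -1.608e+01] yaw err -0.04 F(fix) [0.35 0.26] 0.55 w 0.3 q [-32.  16.  72.  -0.  92. -16.]
```

View pics/s5z.png

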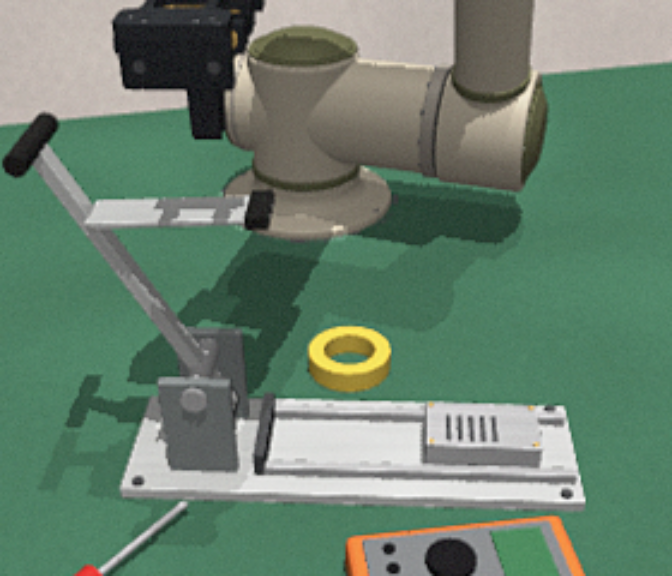

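The gate rests on its stop: bar at (30,145), plate level with its foot at (260,210). The module hasn't moved. Now I travel to beyond the open end and descend behind the module.

```bash
python3 -m inch '[[[0,-2,0],0],[[0,-4,0],0],[[0,-5,0],0],[[0,-5,0],0],[[0,-5,0],0],[[0,-5,0],0],[[0,-4,0],0],[[0,-1.4,0],0],[[0,0,0],0]]'; python3 st.py
python3 - <<'E'
from geo import *
d=snap('scene','s6.png');t=snap('top','t6.png')
cv2.imwrite('pics/t6z.png',cv2.resize(cv2.imread('pics/t6.png')[130:330,190:470],None,fx=2.8,fy=2.8))
# predicted bar pixel at stop
for dd in (d,t):
  for p in [(0,-238,298),(40,-238,298),(-40,-238,298)]:
    w=tow(p); c=Rm(dd['rotation']).T@(w-np.array(dd['origin'])); print(dd['cx']+dd['fx']*c[0]/-c[2], dd['cy']-dd['fy']*c[1]/-c[2])
E
```

```text
time: 9.07
ee_pos: [574.3, 136.1, 307.0]
tool_rot: [180.0, 0.0, -16.0]
ft_force: [-0.3, 0.0, -0.4]
gripper_width: 0.2
t 9.07 fix [-3.000e-01  2.103e+02  3.070e+02] rot [ 1.7998e+02  2.0000e-02 -1.6010e+01] yaw err 0.03 F(fix) [-0.27 -0.05] -0.44 w 0.2 q [ 2. 24. 60. -0. 96. 18.]
192.61538426520994 100.33993000334613
185.38600440741124 110.01400312224644
199.2137036944817 91.51031724592885
486.2017358448894 256.3396711086214
491.8714734483227 227.33701175911085
480.4159389641119 285.936013609029
```

View pics/t6z.png

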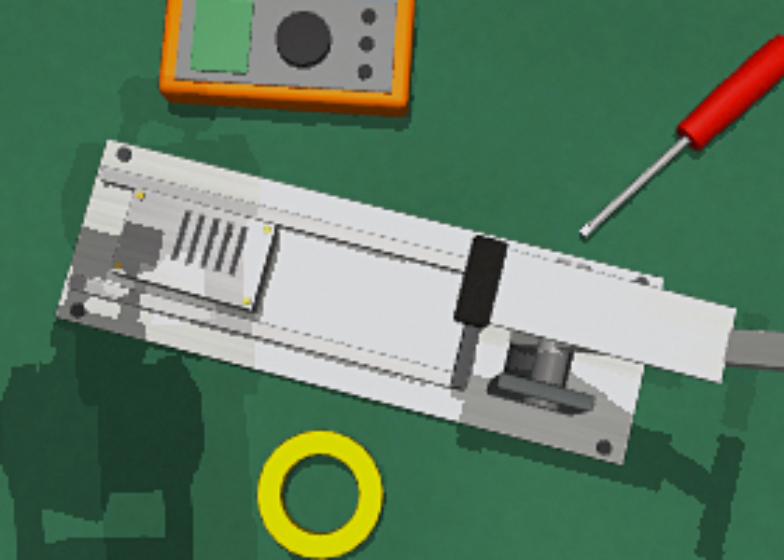

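View pics/s6.png

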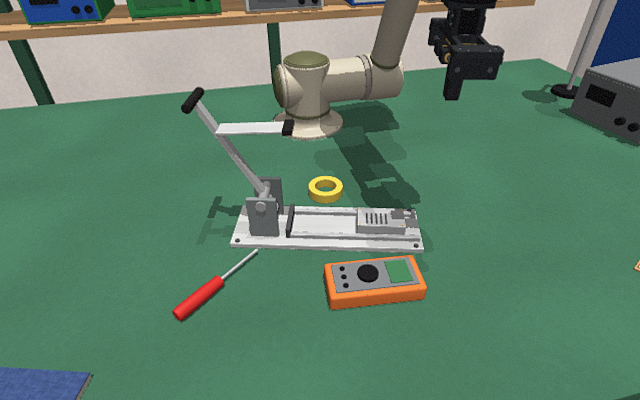

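The gate bar at (192,100) in the scene view matches the predicted pixel for the stop angle (192.6,100.3). In the zoomed top view the module dots are at (140,197), (118,267), (267,230) and (247,301). Bystanders haven't moved. Now I descend to mid-module height and measure the module.

```bash
python3 - <<'E'
from geo import *
t=pickle.load(open('pics/t6.png.pkl','rb'))
for p in [(140,197),(118,267),(267,230),(247,301)]: print(tof(onz(t,190+(p[0]+.5)/2.8-.5,130+(p[1]+.5)/2.8-.5,42)).round(1))
E
python3 -m inch '[[[0,0,3],0],[[0,0,4.5],0],[[0,0,4.5],0],[[0,0,4.5],0],[[0,0,4.5],0],[[0,0,4],0],[[0,0,2],0],[[0,0,1.1],0],[[0,0,0],0],[[0,0,0],0]]'; python3 st.py
```

```text
[ 27.  159.5  42. ]
[-22.7 160.8  42. ]
[26.1 69.8 42. ]
[-23.5  70.4  42. ]
time: 10.42
ee_pos: [574.9, 135.9, 27.3]
tool_rot: [-180.0, -0.1, -16.1]
ft_force: [0.2, 0.5, -0.6]
gripper_width: 0.3
t 10.43 fix [  0.3 210.3  27.3] rot [-1.7997e+02 -1.0000e-01 -1.6060e+01] yaw err -0.02 F(fix) [0.05 0.58] -0.65 w 0.3 q [ 2. 39. 83. -0. 58. 18.]
```

Module centre is at about (1.8,115), with its outer end at y≈165. I approach and push gently.

```bash
python3 -m inch '[[[0.1,1.5,0.1],0],[[0,1.2,0.1],0],[[0,0.8,0],0],[[0,0.6,0],0],[[0,0.8,0],0],[[0,1,0],0],[[0,1,0],0],[[0,1,0],0],[[0,1,0],0],[[0,1,0],0]]'; python3 st.py;  python3 - <<'E'
from geo import *
d=snap('scene','s7.png')
cv2.imwrite('pics/s7z.png',cv2.resize(cv2.imread('pics/s7.png')[80:280,180:460],None,fx=2.8,fy=2.8))
E
```

```text
time: 11.68
ee_pos: [547.8, 40.1, 24.4]
tool_rot: [-180.0, -0.0, -16.0]
ft_force: [1.0, 2.2, 2.2]
gripper_width: 0.5
t 11.68 fix [  0.7 110.8  24.4] rot [-1.7999e+02 -2.0000e-02 -1.6050e+01] yaw err -0.01 F(fix) [0.32 2.36] 2.2 w 0.5 q [-8. 36. 90.  0. 54.  8.]
```

View pics/s7z.png

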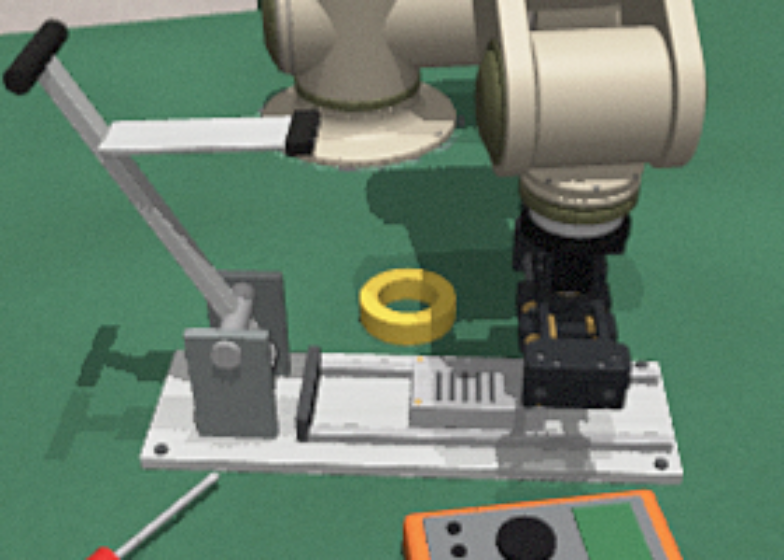

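The module slides squarely ahead of the fingers. The wrist housing will approach the raised plate foot, with an estimated gap of about 20 mm, so I go most of the way and check.

```bash
python3 -m inch '[[[0,1,0],0],[[0,1,0],0],[[0,1,0],0],[[0,1,0],0],[[0,0.8,0],0],[[0,0.6,0],0],[[0,0,0],0]]'; python3 st.py;  python3 - <<'E'
from geo import *
d=snap('scene','s8.png');t=snap('top','t8.png')
cv2.imwrite('pics/s8z.png',cv2.resize(cv2.imread('pics/s8.png')[60:260,180:460],None,fx=2.8,fy=2.8))
cv2.imwrite('pics/t8z.png',cv2.resize(cv2.imread('pics/t8.png')[130:330,190:470],None,fx=2.8,fy=2.8))
E
```

```text
time: 12.6
ee_pos: [532.8, -11.6, 24.2]
tool_rot: [180.0, 0.0, -16.1]
ft_force: [0.6, 0.1, 1.1]
gripper_width: 0.4
t 12.6 fix [ 0.6 56.9 24.2] rot [ 1.7998e+02  2.0000e-02 -1.6070e+01] yaw err -0.03 F(fix) [0.52 0.3 ] 1.09 w 0.4 q [-14.  35.  93.  -0.  52.   2.]
```

View pics/s8z.png

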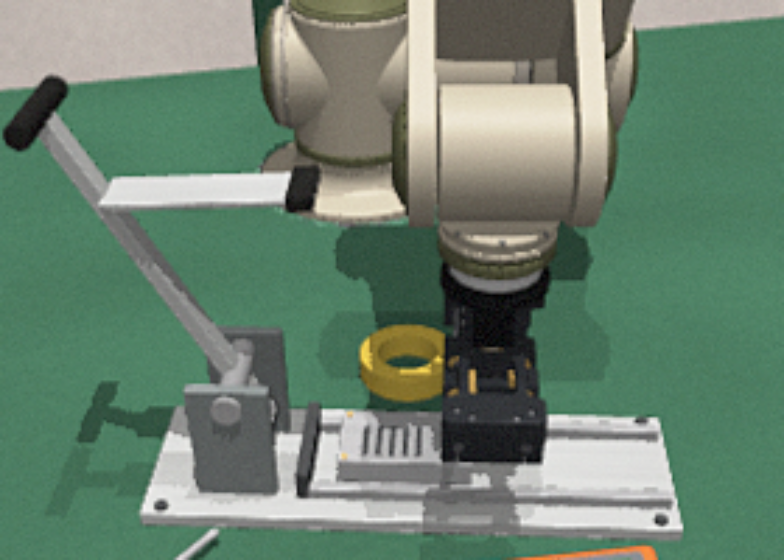

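View pics/t8z.png

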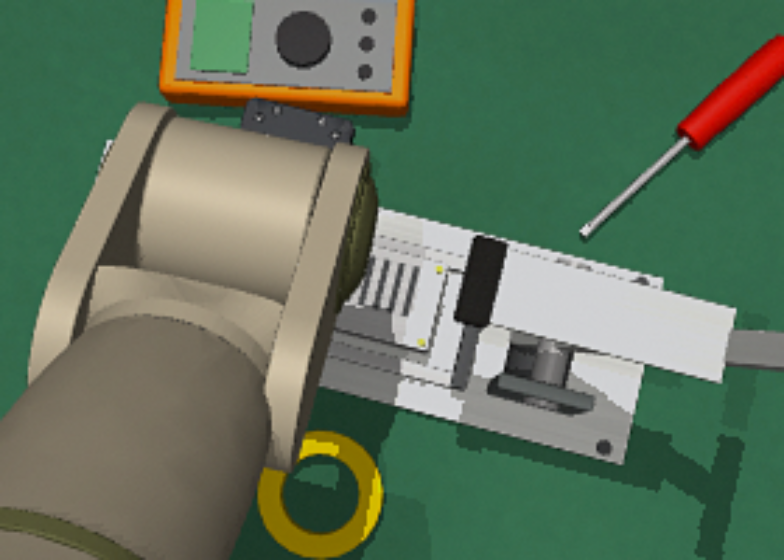

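The module stays square. Its leading dots are at (439,269) and (422,342) in the top view, and the gap between wrist bulge (376) and plate foot (458) is roughly 40 mm, enough for the last ~23 mm.

```bash
python3 - <<'E'
from geo import *
t=pickle.load(open('pics/t8.png.pkl','rb'))
for p in [(439,269),(422,342)]: print(tof(onz(t,190+(p[0]+.5)/2.8-.5,130+(p[1]+.5)/2.8-.5,42)).round(1))
E
python3 -m inch '[[[0,0.6,0],0],[[0,0.6,0],0],[[0,0.4,0],0],[[0,0.3,0],0],[[0,0.2,0],0],[[0,0,0],0]]'; python3 st.py
```

```text
[ 28.7 -48.6  42. ]
[-21.3 -49.2  42. ]
time: 13.45
ee_pos: [527.2, -31.5, 24.3]
tool_rot: [180.0, -0.0, -16.1]
ft_force: [0.3, 0.0, 0.1]
gripper_width: 0.5
t 13.45 fix [ 0.7 36.2 24.3] rot [179.99  -0.   -16.05] yaw err -0.01 F(fix) [0.31 0.13] 0.08 w 0.5 q [-16.  34.  94.  -0.  52.  -0.]
```

```bash
python3 -m inch '[[[0,0.15,0],0],[[0,0.1,0],0],[[0,0,0],0]]'; python3 st.py; python3 -m inch '[[[0,0.1,0],0],[[0,0.1,0],0],[[0,0,0],0]]'; python3 st.py
```

```text
time: 13.82
ee_pos: [527.3, -32.2, 24.4]
tool_rot: [-179.8, -0.1, -16.1]
ft_force: [4.7, 11.9, -1.1]
gripper_width: 0.6
t 13.82 fix [ 1.  35.6 24.4] rot [-1.7983e+02 -9.0000e-02 -1.6070e+01] yaw err -0.03 F(fix) [ 1.24 12.74] -1.09 w 0.6 q [-16.  34.  94.   0.  52.  -0.]
time: 14.2
ee_pos: [527.3, -32.2, 24.6]
tool_rot: [-179.7, -0.1, -16.1]
ft_force: [9.4, 23.4, -0.1]
gripper_width: 0.7
t 14.2 fix [ 1.  35.5 24.6] rot [-1.7965e+02 -1.2000e-01 -1.6080e+01] yaw err -0.04 F(fix) [ 2.57 25.14] -0.05 w 0.7 q [-17.  34.  94.   0.  51.  -1.]
```

The TCP stalled at 35.5 while force rose to 25 N, so the module is against the back stop. I back straight off, lift away, and look.

```bash
python3 -m inch '[[[0,-0.4,0],0],[[0,-1,0],0],[[0,-3,0],0],[[0,-4,0],0],[[0,-5,0],0],[[0,-4,0],0],[[0,0,-3],0],[[0,0,-5],0],[[0,0,-5],0],[[0,0,-5],0]]'; python3 -m inch '[[[0,-4,-4],0],[[0,-4,-4],0],[[0,-4,0],0],[[0,0,0],0],[[0,0,0],0]]'; python3 st.py;  python3 - <<'E'
from geo import *
d=snap('scene','s9.png');t=snap('top','t9.png')
cv2.imwrite('pics/t9z.png',cv2.resize(cv2.imread('pics/t9.png')[130:330,190:470],None,fx=2.8,fy=2.8))
E
```

```text
time: 15.45
ee_pos: [573.7, 131.8, 205.9]
tool_rot: [180.0, 0.0, -16.0]
ft_force: [1.2, -0.3, -0.1]
gripper_width: 0.4
time: 16.08
ee_pos: [607.0, 246.5, 283.7]
tool_rot: [179.9, 0.0, -16.1]
ft_force: [-0.2, -0.5, 0.5]
gripper_width: 0.5
t 16.07 fix [  0.6 325.5 283.7] rot [ 1.7995e+02  5.0000e-02 -1.6060e+01] yaw err -0.02 F(fix) [-0.06 -0.58] 0.51 w 0.5 q [12. 32. 50. -0. 98. 28.]
```

View pics/t9z.png

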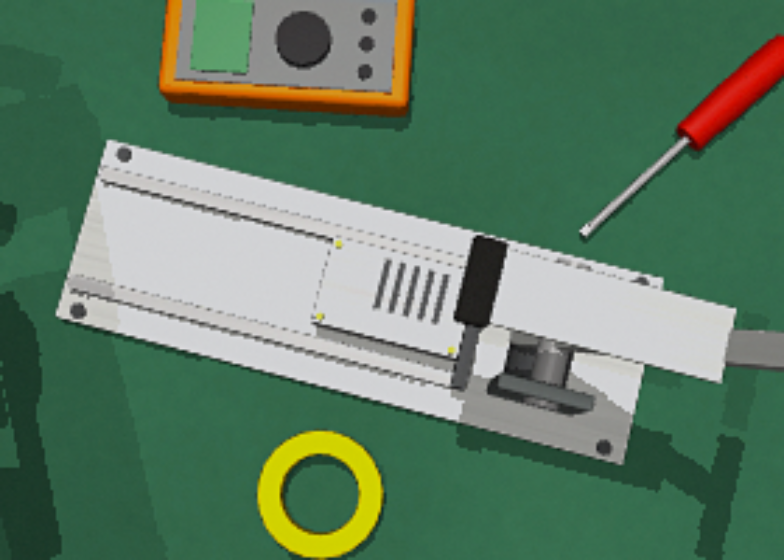

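View pics/s9.png

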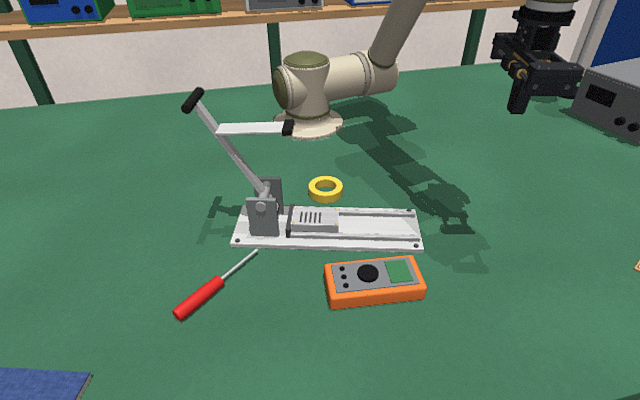

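The module sits against the black back stop (dots at (338,244), (319,316), (451,350)). The gate is still raised at (192,100), and nothing else has moved. One numeric check follows before I hand in.

Run:
```python
from geo import *
t=pickle.load(open('pics/t9.png.pkl','rb'))
P=[tof(onz(t,190+(p[0]+.5)/2.8-.5,130+(p[1]+.5)/2.8-.5,42)) for p in [(338,244),(319,316),(451,350)]]
print(np.round(P,1)); print('centre',((P[0]+P[2])/2).round(1),'yaw x',np.arctan2(P[0][1]-P[1][1],P[0][0]-P[1][0]))
for a,b in [('scene0','s9'),('top0','t9')]:
    A=pickle.load(open(f'pics/{a}.png.pkl','rb'))['color'];B=pickle.load(open(f'pics/{b}.png.pkl','rb'))['color']
    for n,lo,hi in [('orange/red',(0,150,120),(16,255,255)),('yellow',(25,180,120),(35,255,255))]:
        r=[cv2.moments(cv2.inRange(cv2.cvtColor(I,cv2.COLOR_RGB2HSV)[120:340,160:490],lo,hi),True) for I in (A,B)]
        print(b,n,[(round(m['m10']/m['m00'],1),round(m['m01']/m['m00'],1)) for m in r])
```

```text
[[ 28.6  21.   42. ]
 [-21.4  21.2  42. ]
 [-21.7 -69.   42. ]]
centre [  3.5 -24.   42. ] yaw x -0.003769502876809622
s9 orange/red [(166.9, 171.8), (166.7, 171.8)]Traceback (most recent call last):
  File "<stdin>", line 9, in <module>
ZeroDivisionError: float division by zero
```

```bash
python3 -c "
from workcell import manip
print(manip.hand_in())"
```

```text
the job is handed in; nothing more can be done
None
```

The gate is raised and resting on its stop, the module is home against the back stop, and the job is handed in. It took about 16 s of the 58 s; `hand_in` reports no verdict.

**What I did:** I raised the gate by its push bar with closed fingers, at about 0.5 rad/s. It coasted slightly ahead of the fingers past upright and went to its stop on its own. I then pushed the module along the channel until the TCP stalled and the force rose to 25 N, and backed the arm well clear.

**Last checks:**
- **Gate:** after I backed off, the bar appeared at pixel (192,100) in the scene camera, against (192.6,100.3) predicted for the stop angle. It was in the same place in the last picture.
- **Module position:** measured at fixture y ≈ −24 mm, against −25 mm nominal, and square to the stop within 0.004 rad.
- **Module sideways offset:** about +3.5 mm, within the 7 mm limit. The rails allow at most 4 mm, and part of this may be calibration error.
- **Bystanders:** the combined orange and red mask (multimeter and screwdriver) shifted by 0.2 px or less in the scene view.
- **Failed check:** my yellow mask for the tape roll matched nothing, so the script stopped before the tape and top-view comparisons. By eye, the tape is at the same pixels as before the module push.
- **Not measured:** I had no reading of gate speed, so the flinging limit rests on the slow push.

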